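Count along the divider rack and slide the sample jar into its third place

ROBOT

A 6-joint arm with a two-finger parallel gripper is mounted at the origin on the work surface. World frame = base frame: x ahead of the robot, y to its left, z up, the work surface at z = 0. Lengths are in m, angles in rad, forces in N, time in s.
With the tool pointing down it reaches from about 0.35 to 0.875 m from the base axis. Payload 15.5 kg.
Tool frame: the origin (TCP) lies between the finger pads; the fingertips stand 8 mm ahead of it and the grasp point (between the pads) lies 11 mm behind it (tip_reach is the distance from the TCP to the fingertips, in m); z points along the fingers, y is the direction in which the jaws open and shut (so a half turn about z gives the same grasp; the last joint's range is limited). The gripper opens to 85 mm and grips with 20 to 120 N. Pads are 22 mm wide; open, the fingers measure 114 mm over their backs; the gripper's body (76 mm by 85 mm) begins 54 mm behind the grasp point. The pads swing forward as they close: fully open they stand 13 mm farther back than shut.
Start: joints at [1.034, 0.494, 1.345, -0, 1.302, -0.096], TCP at [0.267, 0.565, 0.239] pointing down, gripper open.
Joint ranges: [-2.91, 2.91], [-0.82, 2.16], [0.22, 2.67], [-1.22, 4.37], [0.12, 2.79], [-3.08, 3.08]. Speed limits (rad/s): [1.89, 1.89, 2.57, 3.01, 3.01, 3.01].

INTERFACE

Orientations are given as a 3x3 rotation matrix whose columns are the frame's x, y, z axes.
In Python, from station import * gives the robot as it stands.
- The arm moves only by the tool carry_out, never from a script. Its argument "series" is a list of rows, each a list of 4 numbers: the shift along the world's x, y, z in units of 25 mm (1.0 is 25 mm), then the turn about the world's z in units of 6 degrees (1.0 is 6 degrees). In form: [[x, y, z, spin], ...]. A call has exactly 10 rows; each row is the pose to reach, as a shift and turn from the pose commanded when the call began; what a row does not reach only later rows make up. A row lasts 1/12 s, in which the tool goes at most 41.7 mm and 7.16 degrees, less where a joint would pass 70% of its speed; a pose out of reach is approached as far as the arm can. A call with a gripper value outside its range is refused whole. "gripper" is the gripper's target within -1 to 1 (shut at 1, half-way at 0, fully open at -1), set as the call begins (left out, the last holds). The fingers move at their own pace and stop on an object; the grip force is fixed at half the most. Time passes only in rows, so rows that repeat a pose let the fingers close, or fill a call up. It gives the time, the measured TCP pose, the force and the opening at its end, in the units of the state.
- get_state(): the state, without advancing time (a new reading comes with each control period).
- grab_frame(name): name is "scene" or "top"; returns a dict with "image" (420x560x3 uint8, blue, green, red), "camera_matrix" (3x3 intrinsics, pixels), "world_to_cam" (4x4, takes a point from world to camera coordinates). Camera axes: x right, y up, looking along -z (the intrinsics and any distortion apply to the point x, -y, -z); pixel columns grow to the right and rows downward; lengths in m; the calibration is good to about 2 mm. A picture is of the moment at which its call begins. There is no depth.
- close_job(): hands the job in, once; it reports no verdict.
The state is a dict: "t": time; "q": joint angles; "joint_velocities": joint speeds; "joint_efforts": joint torques, N m; "ee_pos": TCP position; "eef_rot": TCP orientation; "wrist_force": force on the tool from outside, world axes, zero at the start; "wrist_torque": the same for the moment, N m; "gripper_width": finger opening in m.
Only numpy, scipy, OpenCV 4.12 (cv2) and the standard library are available. Lean on these libraries where they do the work, as an engineer would, in place of code of your own. Each camera call takes 0.05 s, during which the arm holds its last target. There are 200 camera calls.

TASK

The jars go in the divider rack in running order, and the next one belongs in the third gap. Run a fingertip along the rack's steel top rail from its left-hand end (left as seen from the robot), touching it all the way across the first and second gaps, filled or empty, and stop over the third. Then push the sample jar that stands in front of the rack along the bench into that third gap, fully home against the back stop, without lifting it or tipping it over, and leave the other jar, the vial, the beaker and the bottle where they stand.

Things in the scene. Friction and masses are not known exactly. Their poses are not given: they have to be found in the camera images.
- rack: Grey plastic divider rack fixed to the bench, perhaps turned a little; 58 mm deep, 328 long, 80 high. Origin on the bench, midway along it; x points into the gaps, away from the robot; y to its left end as seen from the robot; z up. Six gaps 50 mm wide, open in front, no floor; counted from the left their centres lie at y = +135, +81, +27, -27, -81, -135 mm. Thin foot flanges reach y = +-186 mm.
- plates (a point): Top of the rounded front end of the middle one of the rack's seven upright plates: x = -24, y = 0, z = 36 mm in the rack's frame. The plates are 4 mm thick and stand at y = +162, +108, +54, 0, -54, -108, -162 mm; each runs back from x = -24 to +34 mm and slopes up to 72 mm high under the top rail.
- back_stop (a point): Middle of the top front edge of the back stop, a rigid strip 30 mm high through all six gaps: x = +14, y = 0, z = 30 mm in the rack's frame. A sample jar fully home touches it: its axis is then at x = -8 mm and it stands out 6 mm in front of the plates.
- top_rail: Flat rigid steel bar along the top of the rack at its back, over all six gaps: 20 mm wide (x), 332 long (y), 8 thick; fixed, axes as the rack's. Origin at the centre of its underside, at x = +23, y = 0, z = 72 mm in the rack's frame; its top face is 80 mm above the bench. Nothing standing in the rack is higher than 58 mm.
- sample_jar: The jar to push, the only one outside the rack, loose on the bench on the robot's side of it, its axis 100 to 135 mm from the rack's origin along x: a straight-sided 50 ml sample jar, frosted white with a plum screw cap: body 44 mm across and 36 mm high, cap 42 mm across, 48 mm tall overall, about 90 g; origin at the centre of its underside, z up.
- racked_jar: A jar of the same kind already standing in the second or the fifth gap: straight-sided 50 ml sample jar, frosted white with a plum screw cap: body 44 mm across and 36 mm high, cap 42 mm across, 48 mm tall overall, about 90 g; origin at the centre of its underside, z up. To be left there.
- vial: Amber glass vial with a plum cap, 28 mm across, 58 mm tall, standing in the second or the fifth gap, whichever the racked jar has not; origin at the centre of its underside. To be left there.
- beaker: Open clear glass beaker, 60 mm across, 75 mm tall, standing loose on the bench beyond one end of the rack; origin at the centre of its underside. To be left there.
- reagent_bottle: Closed frosted plastic bottle with a blue cap, 56 mm across, 95 mm tall, standing loose on the bench beyond the other end of the rack; origin at the centre of its underside. To be left there.

How it is judged:
On the way, in this order (a step that is already met when the one before it is completed fails the run):
1. a fingertip touches the top rail over the first gap (contact force between the fingers and top_rail above 0.15 N and y of the grasp point in the frame of top_rail between 0.12 and 0.168 m).
2. it touches the rail between the first and second gaps (contact force between the fingers and top_rail above 0.15 N and y of the grasp point in the frame of top_rail between 0.097 and 0.119 m).
3. it touches the rail over the second gap (contact force between the fingers and top_rail above 0.15 N and y of the grasp point in the frame of top_rail between 0.066 and 0.096 m).
4. it touches the rail between the second and third gaps (contact force between the fingers and top_rail above 0.15 N and y of the grasp point in the frame of top_rail between 0.043 and 0.065 m).
5. it touches the rail over the third gap (contact force between the fingers and top_rail above 0.15 N and y of the grasp point in the frame of top_rail between 0.012 and 0.042 m).
6. the sample jar is pushed home in the third gap (x of sample_jar in the frame of rack between -0.013 and 0 m and y of sample_jar in the frame of rack between 0.021 and 0.033 m and angle between sample_jar's own z axis and vertical below 0.1 rad and height (world z) of sample_jar below 0.006 m), for 0.2 s.
At the end, for the whole second after the job is handed in: The sample jar stands upright on the bench (tilt under 0.1 rad) at rest in the third gap from the left, within 5 mm of fully home against the back stop and within 6 mm of the gap's middle; the other jar, the vial, the beaker and the bottle stand upright within 20 mm of where they began (all of step 6 and linear speed of sample_jar below 0.02 m/s and distance of each of racked_jar, vial, beaker, reagent_bottle from where it was at the start of the episode below 0.02 m and angle between each of racked_jar, vial, beaker, reagent_bottle's own z axis and vertical below 0.2 rad); the robot touches nothing.
It fails at once if the sample jar is lifted off the bench (height (world z) of sample_jar above 0.014 m).
It fails at once if the sample jar is tipped over (more than 0.5 rad) (angle between sample_jar's own z axis and vertical above 0.5 rad).
It fails at once if the fingertip runs on along the rail past the third gap (contact force between the fingers and top_rail above 0.15 N and y of the grasp point in the frame of top_rail between -0.3 and -0.008 m).
It fails at once if another jar, the vial, the beaker or the bottle is shifted (over 20 mm) or tipped (distance of any of racked_jar, vial, beaker, reagent_bottle from where it was at the start of the episode above 0.02 m or angle between any of racked_jar, vial, beaker, reagent_bottle's own z axis and vertical above 0.3 rad).
It also fails if it takes over 69 s, if anything falls off the work surface, if the arm or the gripper's body presses on something with over 40 N, if the wrist force passes 120 N, or if a joint passes its speed limit or range.

## Working session

There is one attempt and no reset: what is moved stays moved. The work goes in short steps, Python scripts to look and compute and a tool call to move; the robot and the scene stay as the last step left them, time stands still between calls to the robot, and variables do not carry over. Pictures are saved under pics/ and viewed, about 8 in all and at most 12, crops included, and the job is handed in when it is done.

Besides the shell and the picture viewer there is one more tool, called after ">>>" in YAML: its name, and indented under it one key for each argument. carry_out: Moves the arm, as the interface text tells. Its arguments: {"type":"object","properties":{"series":{"type":"array","items":{"type":"array","items":{"type":"number"}}},"gripper":{"type":"number"}},"required":["series"]}

```bash
mkdir -p pics
cat > h.py <<'E'
from station import *
import numpy as np, cv2
def ray(f,u,v,z):
    K=np.array(f["camera_matrix"]);T=np.array(f["world_to_cam"])
    d=np.linalg.inv(K)@[u,v,1];d=np.array([d[0],-d[1],-d[2]])
    R=T[:3,:3];c=-R.T@T[:3,3];w=R.T@d
    return c+w*(z-c[2])/w[2]
def proj(f,p):
    K=np.array(f["camera_matrix"]);T=np.array(f["world_to_cam"])
    c=T[:3,:3]@np.array(p)+T[:3,3];q=K@[c[0],-c[1],-c[2]];return q[:2]/q[2]
E
python3 - <<'E'
from h import *
for n in("top","scene"):
    f=grab_frame(n);cv2.imwrite(f"pics/{n}0.png",f["image"])
    T=np.array(f["world_to_cam"]);print(n,-T[:3,:3].T@T[:3,3],f.keys())
    np.savez(f"{n}0.npz",**{k:f[k] for k in("image","camera_matrix","world_to_cam")})
s=get_state();print(s["t"],s["ee_pos"],s["eef_rot"],s["wrist_force"],s["gripper_width"])
E
```

```text
top [ 4.20459999e-01 -4.79279837e-04  1.09603914e+00] dict_keys(['image', 'camera_matrix', 'world_to_cam'])
scene [ 0.81337242 -0.38300447  0.84219344] dict_keys(['image', 'camera_matrix', 'world_to_cam'])
0.1 [0.26649258 0.56496862 0.23873608] [[-9.04411580e-01  4.26660715e-01 -5.73231838e-04]
 [ 4.26661091e-01  9.04411023e-01 -1.00754147e-03]
 [ 8.85588275e-05 -1.15580790e-03 -9.99999328e-01]] [ 0.28491436 -0.03790919  0.95531895] 0.08531309120908416
```

View pics/top0.png

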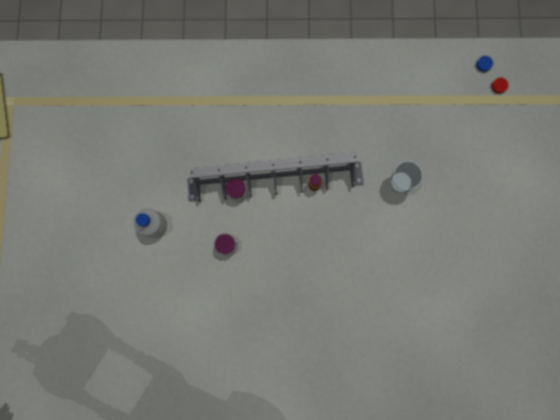

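View pics/scene0.png

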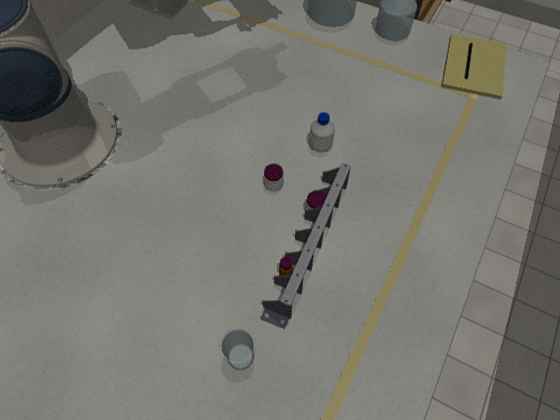

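Top view: the rack runs from (190,172) to (360,158), with the racked jar at (234,188) in gap 2, the vial at (315,182) in gap 5 and the sample jar at (225,244). The bottle is at (148,221) and the beaker at (405,180). Next I'll zoom in on the rail.

Run:
```python
from h import *
f=np.load("top0.npz");im=f["image"]
cv2.imwrite("pics/c1.png",cv2.resize(im[145:265,175:375],None,fx=4,fy=4,interpolation=cv2.INTER_CUBIC))
h=cv2.cvtColor(im,cv2.COLOR_BGR2HSV)
for n,zc in(("top",.048),("scene",.048)):
    f=np.load(n+"0.npz");h=cv2.cvtColor(f["image"],cv2.COLOR_BGR2HSV)
    m=cv2.inRange(h,(140,90,30),(178,255,200))
    k,l,s,c=cv2.connectedComponentsWithStats(m)
    for i in range(1,k):
        if s[i,4]>25:print(n,s[i],c[i],ray(f,*c[i],zc))
```

```text
top [310 174  11  12  99] [315.05050505 179.7979798 ] [ 0.64208933 -0.04907712  0.048     ]
top [225 178  20  20 305] [234.70163934 187.5704918 ] [0.62592611 0.11404316 0.048     ]
top [215 235  19  19 280] [224.31785714 243.71071429] [0.51174418 0.13273915 0.048     ]
scene [264 164  19  17 238] [273.11764706 171.96218487] [0.5156991 0.1322402 0.048    ]
scene [307 191  19  17 246] [315.96341463 198.63414634] [0.62748402 0.11455738 0.048     ]
scene [280 256  13  14 129] [285.7751938  262.33333333] [ 0.64140411 -0.04423285  0.048     ]
```

View pics/c1.png

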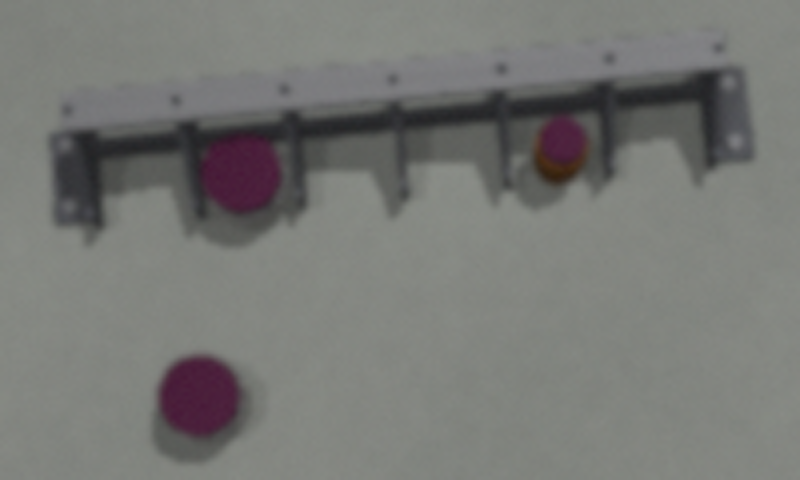

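Run:
```python
from h import *
f=np.load("top0.npz")
px=np.array([(67,109),(176,99.5),(285,90),(393,79),(501,69),(609,58),(718,47)])
ys=np.array([162,108,54,0,-54,-108,-162])/1e3
P=np.array([ray(f,175+(u+.5)/4-.5,145+(v+.5)/4-.5,.08)[:2] for u,v in px])
ay=np.polyfit(ys,P[:,0],1),np.polyfit(ys,P[:,1],1)
yd=np.array([ay[0][0],ay[1][0]]);print("scale",np.linalg.norm(yd))
yd/=np.linalg.norm(yd);xd=np.array([yd[1],-yd[0]])
c=np.array([ay[0][1],ay[1][1]]);O=c-.023*xd
print("yaw deg",np.degrees(np.arctan2(-yd[0],yd[1])),"O",O,"railc",c)
g=np.load("scene0.npz");im=g["image"].copy()
W=lambda x,y:O+x*xd+y*yd
for y in(.166,-.166):
  for x in(.013,.033):
    p=proj(g,[*W(x,y),.08]);print(p);cv2.circle(im,tuple(int(round(v)) for v in p),1,(0,255,0),-1)
for x in(-.024,):
  for y in ys: cv2.circle(im,tuple(int(round(v)) for v in proj(g,[*W(x,y),.036])),1,(0,255,255),-1)
cv2.imwrite("pics/c2.png",cv2.resize(im[150:340,220:400],None,fx=3,fy=3))
for n,p in(("jar top",(.5117,.1327)),("jar scene",(.5157,.1322)),("racked",(.6259,.1140)),("rackedS",(.6275,.1146))):
  d=np.array(p)-O;print(n,d@xd,d@yd)
print("gap3 home",W(-.008,.027),"pre",W(-.115,.027))
for y in(.16,.145,.03,.027):print(y,W(.023,y))
np.savez("rack.npz",O=O,xd=xd,yd=yd)
```

```text
scale 0.998449714732609
yaw deg 5.588144850574365 O [0.64369794 0.03358358] railc [0.66658863 0.03582325]
[340.55026246 162.86415818]
[349.61189163 165.83122292]
[278.51290934 301.39990861]
[289.08004735 305.67281393]
jar top -0.12171896736794653 0.11149893776499588
jar scene -0.11778666557607488 0.11061180608500525
racked -0.009882644319015095 0.0817673578053799
rackedS -0.008231822023237495 0.08220870318913659
gap3 home [0.63310678 0.05967625] pre [0.52661529 0.04925691]
0.16 [0.65100831 0.19506286]
0.145 [0.65246897 0.18013415]
0.03 [0.66366732 0.06568068]
0.027 [0.66395945 0.06269493]
```

View pics/c2.png

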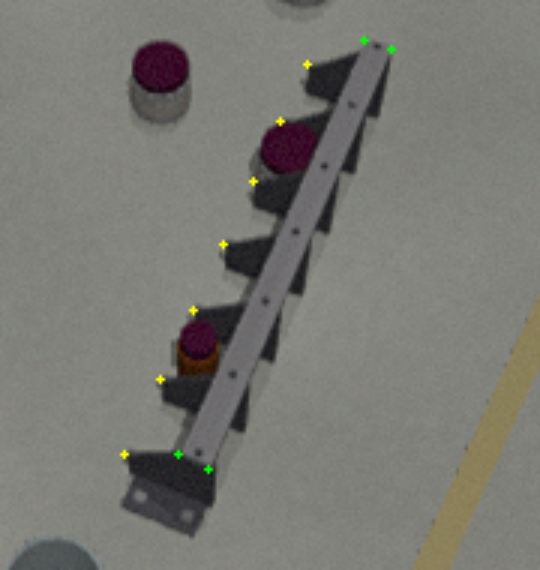

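>>> carry_out:
  gripper: 1
  series:
    - [1, -1, 0, 0.5]
    - [2.1, -2.1, 0, 1]
    - [3.2, -3.2, 0, 1.5]
    - [4.3, -4.3, 0, 2]
    - [5.4, -5.4, 0, 2.6]
    - [6.5, -6.5, 0, 3.1]
    - [7.6, -7.6, 0, 3.6]
    - [8.7, -8.7, 0, 4.1]
    - [9.8, -9.8, 0, 4.6]
    - [10.9, -10.9, 0, 5.15]

```text
t: 0.93
ee_pos: [0.5402, 0.2911, 0.2391]
eef_rot: [[-0.995, -0.101, -0.0], [-0.101, 0.995, -0.0], [0.0, -0.0, -1.0]]
wrist_force: [-0.4, 0.8, 0.3]
gripper_width: -0.0
```

>>> carry_out:
  series:
    - [1, -1, 0, 0]
    - [2, -1.9, 0, 0]
    - [3, -2.85, 0, 0]
    - [4, -3.8, -0.6, 0]
    - [4.45, -4.2, -1.6, 0]
    - [4.45, -4.2, -2.8, 0]
    - [4.45, -4.2, -4, 0]
    - [4.45, -4.2, -5, 0]
    - [4.45, -4.2, -5.4, 0]
    - [4.45, -4.2, -5.4, 0]

```text
t: 1.77
ee_pos: [0.6489, 0.1874, 0.1017]
eef_rot: [[-0.995, -0.098, -0.005], [-0.098, 0.995, -0.001], [0.005, -0.0, -1.0]]
wrist_force: [-0.2, 0.2, -0.0]
gripper_width: -0.0002
```

Run:
```python
from h import *
r=np.load("rack.npz");s=get_state();d=s["ee_pos"][:2]-r["O"];print(s["ee_pos"],d@r["xd"],d@r["yd"],s["wrist_force"])
a=[]
for n in("top","scene"):
    f=grab_frame(n);u,v=proj(f,[*r["O"]+.023*r["xd"]+.13*r["yd"],.08]).astype(int)
    a.append(cv2.resize(f["image"][v-50:v+50,u-50:u+50],None,fx=4,fy=4))
cv2.imwrite("pics/c3.png",np.hstack(a))
```

```text
[0.6488948  0.18744581 0.1016728 ] 0.020154800720547927 0.15262495561512904 [-0.17062946  0.15556048 -0.04511781]
```

View pics/c3.png

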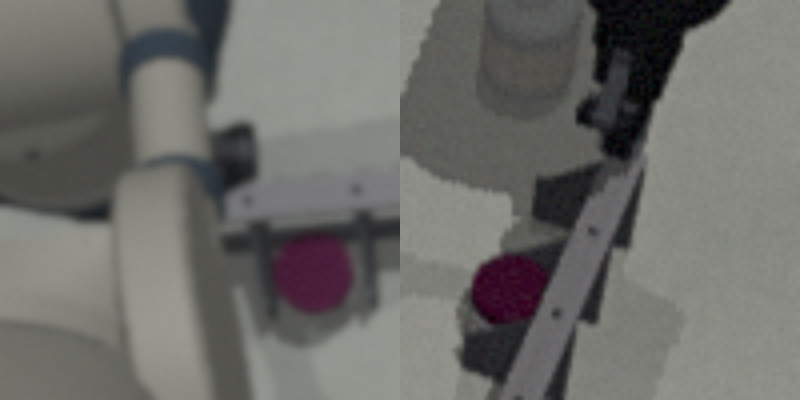

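The fingertip is over the left end of the rail. I'll come down slowly.

>>> carry_out:
  series:
    - [0.1, 0, -0.1, 0]
    - [0.1, 0, -0.2, 0]
    - [0.1, 0, -0.3, 0]
    - [0.1, 0, -0.4, 0]
    - [0.1, 0, -0.45, 0]
    - [0.1, 0, -0.5, 0]
    - [0.1, 0, -0.55, 0]
    - [0.1, 0, -0.6, 0]
    - [0.1, 0, -0.6, 0]
    - [0.1, 0, -0.6, 0]

```text
t: 2.7
ee_pos: [0.6529, 0.1878, 0.0892]
eef_rot: [[-0.995, -0.098, -0.0], [-0.098, 0.995, -0.0], [0.0, -0.0, -1.0]]
wrist_force: [0.6, 0.2, -0.1]
gripper_width: 0.0002
```

>>> carry_out:
  series:
    - [0, 0, -0.03, 0]
    - [0, 0, -0.06, 0]
    - [0, 0, -0.09, 0]
    - [0, 0, -0.12, 0]
    - [0, 0, -0.12, 0]
    - [0, 0, -0.12, 0]
    - [0, 0, -0.12, 0]
    - [0, 0, -0.12, 0]
    - [0, 0, -0.12, 0]
    - [0, 0, -0.12, 0]

```text
t: 3.53
ee_pos: [0.6531, 0.1878, 0.088]
eef_rot: [[-0.995, -0.098, 0.001], [-0.098, 0.995, 0.0], [-0.001, 0.0, -1.0]]
wrist_force: [-8.3, -1.3, 23.4]
gripper_width: -0.0001
```

>>> carry_out:
  series:
    - [0.02, -0.2, 0, 0]
    - [0.04, -0.4, 0, 0]
    - [0.06, -0.6, 0, 0]
    - [0.08, -0.8, 0, 0]
    - [0.1, -1.0, 0, 0]
    - [0.12, -1.2, 0, 0]
    - [0.14, -1.4, 0, 0]
    - [0.16, -1.6, 0, 0]
    - [0.18, -1.8, 0, 0]
    - [0.2, -2.0, 0, 0]

```text
t: 4.37
ee_pos: [0.6593, 0.1389, 0.088]
eef_rot: [[-0.995, -0.099, 0.004], [-0.098, 0.995, 0.002], [-0.004, 0.002, -1.0]]
wrist_force: [-0.1, 9.1, 15.6]
gripper_width: 0.0002
```

>>> carry_out:
  series:
    - [0.02, -0.2, 0, 0]
    - [0.04, -0.4, 0, 0]
    - [0.06, -0.6, 0, 0]
    - [0.08, -0.8, 0, 0]
    - [0.1, -1.0, 0, 0]
    - [0.12, -1.2, 0, 0]
    - [0.14, -1.4, 0, 0]
    - [0.16, -1.6, 0, 0]
    - [0.18, -1.8, 0, 0]
    - [0.2, -2.0, 0, 0]

```text
t: 5.2
ee_pos: [0.6642, 0.0888, 0.088]
eef_rot: [[-0.995, -0.099, 0.004], [-0.099, 0.995, 0.002], [-0.004, 0.001, -1.0]]
wrist_force: [-1.2, 8.6, 17.2]
gripper_width: -0.0
```

>>> carry_out:
  series:
    - [0.02, -0.2, 0, 0]
    - [0.04, -0.4, 0, 0]
    - [0.06, -0.6, 0, 0]
    - [0.08, -0.8, 0, 0]
    - [0.1, -1.0, 0, 0]
    - [0.1, -1.0, 0, 0]
    - [0.1, -1.0, 0, 0]
    - [0.1, -1.0, 0, 0]
    - [0.1, -1.0, 0, 0]
    - [0.1, -1.0, 0, 0]

```text
t: 6.03
ee_pos: [0.6668, 0.0631, 0.088]
eef_rot: [[-0.995, -0.098, 0.004], [-0.098, 0.995, 0.0], [-0.004, 0.0, -1.0]]
wrist_force: [-1.1, 1.6, 17.6]
gripper_width: 0.0004
```

Run:
```python
from h import *
r=np.load("rack.npz");s=get_state();d=s["ee_pos"][:2]-r["O"];print(s["ee_pos"],d@r["xd"],d@r["yd"],s["wrist_force"])
```

```text
[0.66681584 0.06306084 0.08801676] 0.025878441498016342 0.02708602502397164 [-1.08436603  1.57643239 17.6490909 ]
```

>>> carry_out:
  gripper: -0.5
  series:
    - [0, 0, 1, 0]
    - [0, 0, 2, 0]
    - [0, 0, 3, 0]
    - [-1, 0.5, 3, 0]
    - [-2.2, 1, 3, 0]
    - [-3.4, 1.5, 3, 0]
    - [-4.6, 2.1, 3, 0]
    - [-5.7, 2.6, 3, 0]
    - [-6.1, 2.8, 3, 0]
    - [-6.1, 2.8, 3, 0]

```text
t: 6.87
ee_pos: [0.5106, 0.1337, 0.1615]
eef_rot: [[-0.995, -0.1, -0.001], [-0.1, 0.995, -0.0], [0.001, 0.0, -1.0]]
wrist_force: [1.4, 0.8, 0.3]
gripper_width: 0.0637
```

Run:
```python
from h import *
r=np.load("rack.npz");s=get_state();d=s["ee_pos"][:2]-r["O"];print(s["ee_pos"],d@r["xd"],d@r["yd"],s["wrist_force"],s["gripper_width"])
f=grab_frame("scene")
cv2.imwrite("pics/c4.png",cv2.resize(f["image"][90:290,180:380],None,fx=3,fy=3))
```

```text
[0.51058249 0.13371032 0.16148493] -0.1227327837377014 0.11261327833261313 [1.44280565 0.77307749 0.31916953] 0.0637028870422916
```

View pics/c4.png

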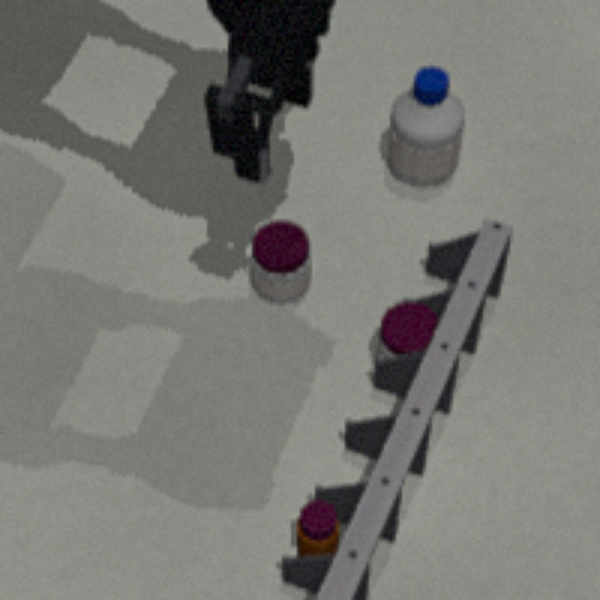

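The picture shows the jar unmoved at (280,262) in the crop, with the open fingers above and behind it. I'll straddle it.

>>> carry_out:
  series:
    - [0.1, 0, -0.8, 0]
    - [0.1, -0.05, -1.6, 0]
    - [0.1, -0.05, -2.4, 0]
    - [0.1, -0.05, -3.2, 0]
    - [0.1, -0.05, -4.0, 0]
    - [0.1, -0.05, -4.6, 0]
    - [0.1, -0.05, -5.1, 0]
    - [0.1, -0.05, -5.5, 0]
    - [0.1, -0.05, -5.6, 0]
    - [0.1, -0.05, -5.6, 0]

```text
t: 7.75
ee_pos: [0.5159, 0.1312, 0.0207]
eef_rot: [[-0.995, -0.098, -0.001], [-0.098, 0.995, -0.0], [0.001, -0.0, -1.0]]
wrist_force: [-0.4, 0.0, -0.3]
gripper_width: 0.0641
```

Run:
```python
from h import *
r=np.load("rack.npz");s=get_state();d=s["ee_pos"][:2]-r["O"];print(s["ee_pos"],d@r["xd"],d@r["yd"],s["wrist_force"],s["gripper_width"])
f=grab_frame("scene")
cv2.imwrite("pics/c5.png",cv2.resize(f["image"][110:240,200:360],None,fx=4,fy=4))
```

```text
[0.51592067 0.13118071 0.02066058] -0.11766629850656747 0.10957587389454743 [-0.44351643  0.00469246 -0.33048854] 0.0641442525395454
```

View pics/c5.png

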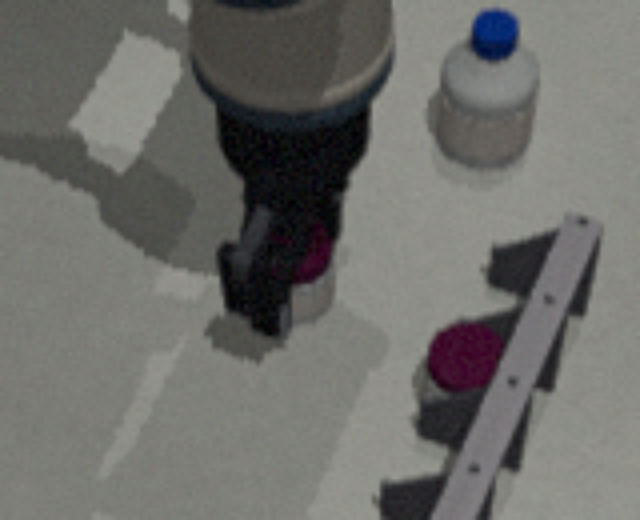

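>>> carry_out:
  series:
    - [0.01, -0.1, 0, 0]
    - [0.03, -0.25, 0, 0]
    - [0.04, -0.4, 0, 0]
    - [0.06, -0.6, 0, 0]
    - [0.08, -0.8, 0, 0]
    - [0.1, -1.0, 0, 0]
    - [0.12, -1.2, 0, 0]
    - [0.14, -1.4, 0, 0]
    - [0.16, -1.6, 0, 0]
    - [0.18, -1.8, 0, 0]

```text
t: 8.63
ee_pos: [0.5199, 0.0859, 0.0213]
eef_rot: [[-0.995, -0.098, -0.0], [-0.098, 0.995, -0.0], [0.0, -0.0, -1.0]]
wrist_force: [-0.2, 0.6, 0.6]
gripper_width: 0.0641
```

>>> carry_out:
  series:
    - [0.02, -0.2, 0, 0]
    - [0.04, -0.4, 0, 0]
    - [0.06, -0.6, 0, 0]
    - [0.08, -0.8, 0, 0]
    - [0.1, -1.0, 0, 0]
    - [0.12, -1.2, 0, 0]
    - [0.14, -1.4, 0, 0]
    - [0.16, -1.6, 0, 0]
    - [0.17, -1.75, 0, 0]
    - [0.18, -1.88, 0, 0]

```text
t: 9.47
ee_pos: [0.5245, 0.039, 0.0213]
eef_rot: [[-0.995, -0.098, 0.0], [-0.098, 0.995, -0.0], [-0.0, -0.0, -1.0]]
wrist_force: [-0.5, 1.0, 0.4]
gripper_width: 0.0642
```

Run:
```python
from h import *
r=np.load("rack.npz");s=get_state();d=s["ee_pos"][:2]-r["O"];print(s["ee_pos"],d@r["xd"],d@r["yd"],s["wrist_force"],s["gripper_width"])
f=grab_frame("scene")
cv2.imwrite("pics/c6.png",cv2.resize(f["image"][130:290,180:380],None,fx=3,fy=3))
```

```text
[0.52445417 0.03903171 0.02126453] -0.11814654661551122 0.017033836243796736 [-0.45317151  1.03168616  0.35554204] 0.06421220513803158
```

View pics/c6.png

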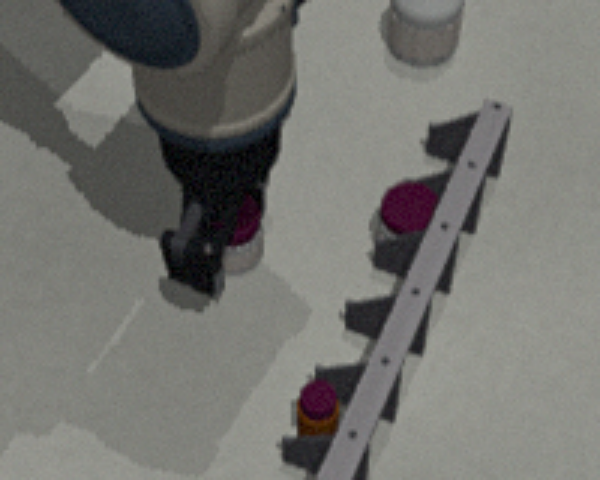

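>>> carry_out:
  series:
    - [-0.02, 0.2, 0, 0]
    - [-0.04, 0.4, 0, 0]
    - [-0.04, 0.4, 0, 0]
    - [-0.5, 0.35, 0, 0]
    - [-1, 0.3, 0, 0]
    - [-1.5, 0.26, 0, 0]
    - [-2, 0.21, 0, 0]
    - [-2.43, 0.17, 0, 0]
    - [-2.43, 0.17, 0, 0]
    - [-2.43, 0.17, 0, 0]

```text
t: 10.35
ee_pos: [0.4638, 0.044, 0.0214]
eef_rot: [[-0.995, -0.099, 0.0], [-0.099, 0.995, -0.0], [-0.0, -0.0, -1.0]]
wrist_force: [0.7, -0.9, 0.0]
gripper_width: 0.0642
```

>>> carry_out:
  gripper: 0.57
  series:
    - [0, 0, 0, 0]
    - [0, 0, 0, 0]
    - [0, 0, 0, 0]
    - [0, 0, 0, 0]
    - [0, 0, 0, 0]
    - [0, 0, 0, 0]
    - [0, 0, 0, 0]
    - [0, 0, 0, 0]
    - [0, 0, 0, 0]
    - [0, 0, 0, 0]

```text
t: 11.18
ee_pos: [0.4637, 0.0438, 0.0213]
eef_rot: [[-0.995, -0.098, 0.0], [-0.098, 0.995, 0.0], [-0.0, 0.0, -1.0]]
wrist_force: [-0.2, -0.2, -0.4]
gripper_width: 0.0183
```

Run:
```python
from h import *
r=np.load("rack.npz");s=get_state();d=s["ee_pos"][:2]-r["O"];print(s["ee_pos"],d@r["xd"],d@r["yd"],s["wrist_force"],s["gripper_width"])
for n in("scene","top"):
    f=grab_frame(n);h=cv2.cvtColor(f["image"],cv2.COLOR_BGR2HSV)
    m=cv2.inRange(h,(140,90,30),(178,255,200))
    k,l,st,c=cv2.connectedComponentsWithStats(m)
    for i in range(1,k):
        if st[i,4]>25:
            d=ray(f,*c[i],.048)[:2]-r["O"];print(n,st[i],d@r["xd"],d@r["yd"])
```

```text
[0.46365776 0.04377533 0.02128114] -0.1781921026615364 0.02767508517584691 [-0.18718982 -0.19722378 -0.35245488] 0.018305897524144552
scene [307 191  19  17 252] -0.008621815362608651 0.08161086035161706
scene [247 194  19  18 265] -0.1183995237364654 0.024524944127531288
scene [280 256  13  14 130] -0.009697412793851057 -0.07783520695567196
top [310 174  11  12  99] -0.00964131960736404 -0.08223575453600869
top [225 178  20  20 305] -0.00966155125128054 0.0817390718931715
```

>>> carry_out:
  series:
    - [0.3, 0, 0, 0]
    - [0.6, 0.03, 0, 0]
    - [0.9, 0.06, 0, 0]
    - [1.15, 0.08, 0, 0]
    - [1.4, 0.11, 0, 0]
    - [1.65, 0.13, 0, 0]
    - [1.9, 0.15, 0, 0]
    - [2.15, 0.17, 0, 0]
    - [2.4, 0.2, 0, 0]
    - [2.65, 0.22, 0, 0]

```text
t: 12.12
ee_pos: [0.5305, 0.0493, 0.0213]
eef_rot: [[-0.995, -0.098, -0.0], [-0.098, 0.995, 0.0], [0.0, 0.0, -1.0]]
wrist_force: [-1.3, 1.0, 0.2]
gripper_width: 0.0183
```

>>> carry_out:
  series:
    - [0.2, 0.02, 0, 0]
    - [0.4, 0.04, 0, 0]
    - [0.6, 0.06, 0, 0]
    - [0.8, 0.08, 0, 0]
    - [1.0, 0.1, 0, 0]
    - [1.15, 0.11, 0, 0]
    - [1.3, 0.13, 0, 0]
    - [1.3, 0.13, 0, 0]
    - [1.3, 0.13, 0, 0]
    - [1.3, 0.13, 0, 0]

```text
t: 12.95
ee_pos: [0.5622, 0.0525, 0.0212]
eef_rot: [[-0.995, -0.098, -0.0], [-0.098, 0.995, -0.0], [0.0, -0.0, -1.0]]
wrist_force: [-0.6, -0.5, 0.1]
gripper_width: 0.0185
```

```bash
cat > m.py <<'E'
from h import *
r=np.load("rack.npz");s=get_state();d=s["ee_pos"][:2]-r["O"];print(s["ee_pos"],d@r["xd"],d@r["yd"],s["wrist_force"],s["gripper_width"])
for n in("scene","top"):
    f=grab_frame(n);h=cv2.cvtColor(f["image"],cv2.COLOR_BGR2HSV)
    cv2.imwrite(f"pics/{n}_{s['t']:.1f}.png",cv2.resize(f["image"][130:290,180:380] if n=="scene" else f["image"][120:280,120:440],None,fx=2.5,fy=2.5))
    m=cv2.inRange(h,(140,90,30),(178,255,200))
    k,l,st,c=cv2.connectedComponentsWithStats(m)
    for i in range(1,k):
        if st[i,4]>25:
            d=ray(f,*c[i],.048)[:2]-r["O"];print(n,st[i],d@r["xd"],d@r["yd"])
E
python3 m.py; ls pics
```

```text
[0.56223194 0.05251322 0.02123108] -0.07923551967217503 0.026772592804966196 [-0.59137469 -0.53439177  0.08540947] 0.018529576518812593
scene [307 191  19  17 247] -0.008548226859041816 0.08178567838498126
scene [279 206  20  18 280] -0.04529014866996263 0.024560141072021657
scene [280 256  13  14 137] -0.009782494311461814 -0.07799806071220912
top [313 174   8  12  79] -0.009775293266107321 -0.08421544728204568
c1.png
c2.png
c3.png
c4.png
c5.png
c6.png
scene0.png
scene_12.9.png
top0.png
top_12.9.png
```

>>> carry_out:
  series:
    - [0.15, 0.05, 0, 0]
    - [0.3, 0.08, 0, 0]
    - [0.45, 0.1, 0, 0]
    - [0.6, 0.12, 0, 0]
    - [0.75, 0.13, 0, 0]
    - [0.9, 0.14, 0, 0]
    - [1.05, 0.16, 0, 0]
    - [1.2, 0.18, 0, 0]
    - [1.3, 0.19, 0, 0]
    - [1.4, 0.2, 0, 0]

```text
t: 13.88
ee_pos: [0.5977, 0.0576, 0.0213]
eef_rot: [[-0.995, -0.098, 0.0], [-0.098, 0.995, -0.0], [-0.0, -0.0, -1.0]]
wrist_force: [-0.0, -0.6, -0.4]
gripper_width: 0.0184
```

```bash
python3 m.py
```

```text
[0.59772004 0.05755095 0.02126995] -0.0434255166051805 0.02833065994380061 [-0.00326939 -0.56963436 -0.41690421] 0.01837825844332008
scene [307 191  19  17 246] -0.008317691564436517 0.08174344407739437
scene [295 210  21  19 298] -0.010992441782618555 0.02699656261151637
scene [280 256  13  14 131] -0.009346584700461392 -0.07805962943562501
top [310 174  11  12  96] -0.009553645625111051 -0.08214573112173773
```

Almost home, about 2–3 mm short and centred. I'll press gently until the stop resists.

>>> carry_out:
  series:
    - [0.02, 0, 0, 0]
    - [0.04, 0, 0, 0]
    - [0.06, 0.01, 0, 0]
    - [0.08, 0.01, 0, 0]
    - [0.1, 0.01, 0, 0]
    - [0.12, 0.01, 0, 0]
    - [0.14, 0.01, 0, 0]
    - [0.14, 0.01, 0, 0]
    - [0.14, 0.01, 0, 0]
    - [0.14, 0.01, 0, 0]

```text
t: 14.82
ee_pos: [0.601, 0.0578, 0.0213]
eef_rot: [[-0.995, -0.098, 0.0], [-0.098, 0.995, -0.0], [-0.0, -0.0, -1.0]]
wrist_force: [-0.2, -0.2, -0.1]
gripper_width: 0.0185
```

```bash
python3 m.py
```

```text
[0.60100468 0.05775278 0.02129326] -0.04013683094379434 0.02821167755768328 [-0.21126509 -0.16883886 -0.13396121] 0.018475254689825655
scene [307 191  19  17 235] -0.007573824708371768 0.08136137688424985
scene [297 211  20  18 277] -0.009060304722366682 0.0278015769246513
scene [280 256  13  14 130] -0.009608858716343798 -0.07778000127309673
top [310 174  11  12  97] -0.009665113761796516 -0.08213281846808572
```

>>> carry_out:
  series:
    - [0.02, 0, 0, 0]
    - [0.04, 0, 0, 0]
    - [0.06, 0.01, 0, 0]
    - [0.08, 0.01, 0, 0]
    - [0.08, 0.01, 0, 0]
    - [0.08, 0.01, 0, 0]
    - [0.08, 0.01, 0, 0]
    - [0.08, 0.01, 0, 0]
    - [0.08, 0.01, 0, 0]
    - [0.08, 0.01, 0, 0]

```text
t: 15.75
ee_pos: [0.6026, 0.058, 0.0212]
eef_rot: [[-0.995, -0.098, -0.001], [-0.098, 0.995, -0.0], [0.001, 0.0, -1.0]]
wrist_force: [-4.9, -0.2, 1.6]
gripper_width: 0.0185
```

A 4.9 N reaction shows the jar is against the stop. I'll back off straight and then lift clear.

>>> carry_out:
  series:
    - [-0.2, -0.02, 0, 0]
    - [-0.5, -0.05, 0, 0]
    - [-1, -0.1, 0, 0]
    - [-1.7, -0.17, 0, 0]
    - [-2.5, -0.25, 0, 0]
    - [-3.5, -0.34, 0.5, 0]
    - [-4.5, -0.44, 1.5, 0]
    - [-5.5, -0.54, 2.7, 0]
    - [-6, -0.6, 4, 0]
    - [-6, -0.6, 4, 0]

```text
t: 16.58
ee_pos: [0.4514, 0.0429, 0.1255]
eef_rot: [[-0.995, -0.098, 0.004], [-0.098, 0.995, -0.0], [-0.004, -0.001, -1.0]]
wrist_force: [2.5, 1.1, 0.9]
gripper_width: 0.018
```

```bash
python3 m.py; mv pics/scene_1[67]*.png pics/end.png
```

```text
[0.45144719 0.04288596 0.12550565] -0.19043124961668093 0.027978973933129765 [2.50949328 1.14884919 0.90300817] 0.018029775086897563
scene [307 191  19  17 249] -0.00841797432667891 0.08175895197383823
scene [298 211  19  18 263] -0.008038534701012293 0.027710636830803635
scene [280 256  13  14 132] -0.009567951091103716 -0.07808783583856824
top [252 175  19  20 292] -0.008554910900024556 0.027429492290411337
top [310 174  11  12  99] -0.009581762857367896 -0.08205653471498212
top [225 178  20  20 304] -0.00978536276089903 0.08190510294465936
```

View pics/end.png

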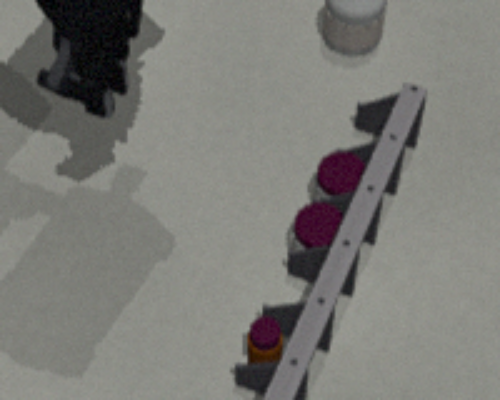

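The jar stands at (318,225) in the crop, upright in the third gap beside the racked jar. The arm is clear of everything.

```bash
python3 -c "
from station import *
print(close_job())"
```

```text
the job is handed in; nothing more can be done
None
```

The sample jar is in the third gap, home against the back stop, and I've handed the job in at about 17 s of the 69 s allowed. No verdict was reported.

- **Rail touch:** I touched down at about y = +152 mm on the rail, roughly 14 mm in from its left-hand end. I slid across the first and second gaps and stopped at y = +27 mm over the third. Each reading along the way showed about 16–23 N of contact.
- **Jar push:** I slid the jar sideways between the open fingers until it was in front of gap 3. I then pushed it in from behind with both fingertips, until it pressed back with about 5 N at the stop.
- **Last check:** The two cameras put the jar at x = -8.0 and -8.6 mm, y = +27.7 and +27.4 mm in the rack's frame (ideal is -8, +27). It looked upright in the picture.
- **Other objects:** The racked jar and vial measured within about 1 mm of where they started. I did not measure the bottle or beaker again. The bottle's body looked unmoved in the last picture. The beaker was outside it, and the arm never went near it.

The cameras disagreed by up to 4 mm on the sample jar's starting position and by about 4 mm on the vial, but this made no difference to the result.

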